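# Hang the small ladle in its notch between two hanging utensils

## Robot

A 7-joint arm with a two-finger parallel gripper is mounted at the origin on a cart in front of the work surface, level with it; the furniture and walls round the work are solid. World frame = base frame: x ahead of the robot, y to its left, z up, the work surface at z = 0. Lengths are in mm, angles in rad, forces in N, time in s.
With the tool pointing down it reaches from about 400 to 875 mm from the base axis. Payload 4.4 kg.
Tool frame: the origin (TCP) lies midway between the tips of the shut fingers; the grasp point (between the pads) lies ctrl.grip_depth behind it (ctrl.grip_depth is the distance from the TCP to the grasp point, in mm); z points along the fingers, y is the line along which they close (so a half turn about z gives the same grasp; the last joint's range is limited). The gripper opens to 85 mm and grips with 20 to 120 N. Pads are 22 mm wide; open, the fingers measure 114 mm over their backs; the gripper's body (76 mm by 85 mm) begins 54 mm behind the grasp point. The pads swing forward as they close: fully open they stand 13 mm farther back than shut.
Start: joints at [-1.195, 0.628, 0.038, 1.517, -0.027, 0.996, -0.02], TCP at [277.897, 587.615, 207.713] pointing down, gripper open.
Joint ranges: [-3.06, 3.06], [-0.37, 2.12], [-1.25, 1.32], [0.18, 2.47], [-1.1, 4.24], [0.23, 1.98], [-2.94, 2.94]. Speed limits (rad/s): [2.57, 2.57, 3.14, 3.14, 3.14, 3.14, 3.14].

## Interface

Orientations are given as [roll, pitch, yaw] about the fixed x, y, z axes, in that order (R = Rz(yaw) Ry(pitch) Rx(roll)).
In Python, from cell import ctrl gives the robot as it stands.
- The arm moves only by the tool carry_out, never from a script. Its argument "deltas" is one flat list of numbers, 7 for each row, row after row: the turn, a rotation vector about the tool's x, y, z in degrees, then the shift along the tool's x, y, z in m, then the closure, from -1 (fully open) to 1 (shut). In form: [wx, wy, wz, dx, dy, dz, claw, wx, wy, wz, dx, dy, dz, claw, ...]. A call has 1 to 12 rows; each row shifts and turns the commanded pose from where the row before left it, along the tool's axes as they then stand; what a row does not reach is not made up. A row lasts 1/8 s, in which the tool goes at most 62.5 mm and 10.7 degrees, less where a joint would pass 70% of its speed; a pose out of reach is approached as far as the arm can. A call with a gripper value outside its range is refused whole. The fingers move at their own pace and stop on an object; the grip force is fixed at half the most. Time passes only in rows, so rows that do not move let the fingers close. It gives the time, the measured TCP pose, the force, the opening and the grip force at its end, in the units of the state.
- ctrl.read_state(): the state, without advancing time (a new reading comes with each control period).
- ctrl.get_image(name): name is "scene" or "side" or "wrist"; returns the picture (384x512x3 uint8, red, green, blue); there is no depth.
- ctrl.calibration(name): a dict with "mtx" (3x3 intrinsics, pixels), "distortion" ([k1, k2, p1, p2, k3] as OpenCV has them; the pictures are not rectified), "R" (3x3) and "t" (3): a world point X has camera coordinates R X + t. Camera axes: x right, y down, z forward; pixel columns grow to the right and rows downward; lengths in mm; the calibration is good to about 2 mm. A picture is of the moment at which its call begins: read the wrist's pose just before it. calibration takes no time and is no camera call; for the wrist camera it gives the pose at the moment of the call.
- ctrl.finish_job(): hands the job in; it is judged then, once.
The state is a dict: "clock": time; "qpos": joint angles; "qd": joint speeds; "tau": joint torques, N m; "eef_pos": TCP position; "tool_rot": TCP orientation; "force": force on the tool from outside, world axes, zero at the start; "torque": the same for the moment, N m; "width": finger opening in mm; "gripper_force": force on a finger pad.
Only numpy, scipy, OpenCV 4.12 (cv2) and the standard library are available. Lean on these libraries where they do the work, as an engineer would, in place of code of your own. Each camera call takes 0.05 s, during which the arm holds its last target. There are 200 camera calls.

## Task

Take the small ladle off the little drying stand and lower it onto the utensil rail through the gap between the slotted turner and the skimmer. Rest its hook lightly on the grey saddle, slide it along by feel until it drops into the notch, press it home with a steady push of about 10 N (never over 25 N) and let go. Do not knock the two utensils out of place, and leave the spice jar and the tin where they are.

Things in the scene. Friction and masses are not known exactly. Their poses are not given: they have to be found in the camera images.
- ladle: Small steel ladle, 80 to 170 g, hung on the drying stand. Origin: middle of the underside of the hook's bridge (rests on the bar). z up, y along the bar, -x towards strap and cup (robot side). Hook: inverted U 16 mm wide (y), gap 9 mm (x -4.5 to +4.5 mm), bridge 4 mm thick, rear leg down to z -24 mm, its foot flared to x +11 mm; the front leg is the 4 mm strap down to the cup.
- ladle_grip (a point): Middle of the ladle's wooden knob, 25 mm above the ladle's origin. Knob 14 mm (x) by 18 mm (y), from z +4 to +46 mm of the ladle; grip it across x from above.
- ladle_cup (a point): Middle of the underside of the ladle's cup, at x -25, y 0, z -118 mm of the ladle. Cup 34 mm across, 28 mm tall; its sides are the widest part that passes through the gap.
- rail: Fixed utensil rail: flat steel bar 6 mm thick (x), 28 mm tall, 230 mm long (y), top at z 160 mm, on two wooden uprights 14 mm square, 164 mm tall, with feet 90 mm deep. Origin: on the worktop under the bar's middle; y along the bar, +x away from the robot. It is rigid. Left of it is a tall fixed dish rack, close to where the gripper starts: back off before turning the wrist.
- rail_saddle (a point): Point on the rail at x 0, y 0, z 168 mm: the height of the top of a rigid grey plastic saddle (6 mm thick, 76 mm long) clamped on the bar. The saddle has a square notch in its middle, 19 mm long (y), 6 mm deep (floor at z 162 mm). The notch's middle lies anywhere within 12 mm either side of this point along y: not reported, find it by feel or sight.
- stand: Small fixed drying stand: flat bar 6 mm thick, 28 mm tall, top at z 160 mm, between two wooden uprights 90 mm apart, no notch. Origin: on the worktop under the middle of the bar; axes as the rail's. The ladle starts within 10 mm of the middle of its bar.
- turner: Slotted steel turner hung loose on the rail's bar at one side of the gap, 60 to 66 mm from the rail's middle. Hook, knob, origin and axes as the ladle's. Flat slotted blade 52 mm wide (y), 3 mm thick at x -7 mm, from z -112 to -50 mm.
- skimmer: Round flat steel skimmer hung loose on the rail's bar at the other side of the gap, 60 to 66 mm from the rail's middle. Hook, knob, origin and axes as the ladle's. Perforated disc 52 mm across, 3 mm thick at x -7 mm, from z -110 to -58 mm.
- turner_low (a point): Point on the turner's lower edge, 112 mm below its origin.
- skimmer_low (a point): Point on the skimmer's lower edge, 110 mm below its origin.
- spice_jar_a: Small glass spice jar with a green lid, 46 mm across, 106 mm tall, standing in front of the rail; origin at the middle of its underside. Leave alone.
- tin_tomato: Food tin with a green and white label, 76 mm across, 110 mm tall, standing behind the stand; origin at the middle of its underside. Leave alone.

How it is judged:
By the outcome, as a careful person would: the job done as asked, in the order asked, and still so for the second after the job is handed in, with the robot touching nothing.
It also fails if it takes over 64 s, if anything falls off the work surface, if the arm or the gripper's body presses on something with over 40 N, if the wrist force passes 120 N, or if a joint passes its speed limit or range.

## Working session

There is one attempt and no reset: what is moved stays moved. The work goes in short steps, Python scripts to look and compute and a tool call to move; the robot and the scene stay as the last step left them, time stands still between calls to the robot, and variables do not carry over. Pictures are saved under pics/ and viewed, at most 10 in all, crops included, and the job is handed in when it is done.

Besides the shell and the picture viewer there is one more tool, called after "Emit:" as name(argument=value, ...), one argument or row to a line, values as JSON. carry_out: Moves the arm, as the interface text tells. Its arguments: {"type":"object","properties":{"deltas":{"type":"array"}},"required":["deltas"]}

```bash
ls; mkdir -p pics
python3 - <<'E'
from cell import ctrl
import cv2,numpy as np
np.set_printoptions(precision=4,suppress=True)
s=ctrl.read_state(); print({k:np.round(v,3) for k,v in s.items()}, ctrl.grip_depth)
for n in("scene","side"):
    im=ctrl.get_image(n); cv2.imwrite(f"pics/{n}0.png",im[...,::-1])
    c=ctrl.calibration(n); print(n,c["mtx"],c["distortion"],c["R"],c["t"], -np.array(c["R"]).T@np.array(c["t"]))
E
```

```text
pics
{'clock': np.float64(0.0), 'qpos': array([-1.195,  0.629,  0.038,  1.518, -0.027,  0.996, -0.02 ]), 'qd': array([ 0.   ,  0.001,  0.001,  0.   , -0.001, -0.001, -0.001]), 'tau': array([  0.   , -56.34 ,   1.226, -19.344,   0.011,   0.011,  -0.   ]), 'eef_pos': array([277.552, 587.017, 206.799]), 'tool_rot': array([-3.14, -0.  ,  2.7 ]), 'force': array([-0.452,  0.43 , -0.049]), 'torque': array([0.03, 0.03, 0.02]), 'gripper_force': np.float64(0.0), 'width': np.float64(85.041)} 18.700000000000003
scene [[391.2639   0.     256.1802]
 [  0.     391.2639 196.8401]
 [  0.       0.       1.    ]] [-0.0911  0.      0.      0.      0.    ] [[ 0.5537 -0.8327 -0.0026]
 [-0.5211 -0.344  -0.7811]
 [ 0.6495  0.4338 -0.6244]] [-332.9923  372.5409  623.0703] [ -26.1858 -419.4357  679.1725]
side [[473.5309   0.     257.1384]
 [  0.     473.5309 186.7798]
 [  0.       0.       1.    ]] [-0.1557  0.      0.      0.      0.    ] [[-0.9873  0.1589 -0.0077]
 [ 0.1365  0.8212 -0.5541]
 [-0.0817 -0.5481 -0.8324]] [ 542.3942   50.2179 1183.8775] [ 625.4096  521.4701 1017.4532]
```

View pics/scene0.png

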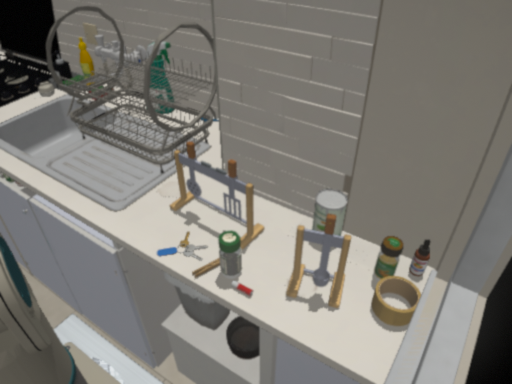

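View pics/side0.png

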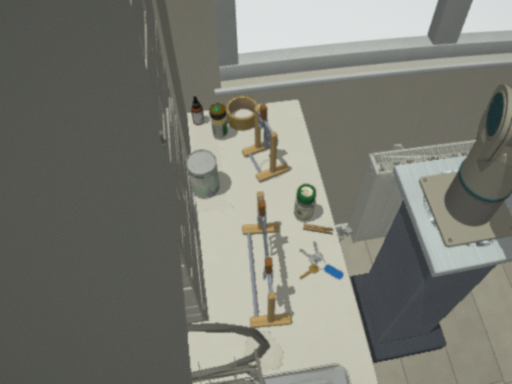

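The scene picture shows the rail at about (175-262, 150-240) with skimmer (192,170) and turner (233,190), the stand at (290-350, 220-300) with the ladle, and the jar at (230,250). The side view shows the rail at (250-290, 195-325) and the stand at (245-290, 105-178). I'll enlarge both.

Run:
```python
import cv2,numpy as np
a=cv2.imread("pics/scene0.png");b=cv2.imread("pics/side0.png")
A=cv2.resize(a[135:315,160:360],None,fx=4,fy=4,interpolation=cv2.INTER_CUBIC)[:600]
A=cv2.resize(a[138:308,160:360],None,fx=3.5,fy=3.5,interpolation=cv2.INTER_CUBIC)
B=cv2.resize(b[95:335,185:345],None,fx=2.5,fy=2.5,interpolation=cv2.INTER_CUBIC)
B1=cv2.resize(b[180:330,230:330],None,fx=4,fy=4,interpolation=cv2.INTER_CUBIC)
B2=cv2.resize(b[90:240,230:330],None,fx=4,fy=4,interpolation=cv2.INTER_CUBIC)
cv2.imwrite("pics/A.png",A);cv2.imwrite("pics/B.png",np.hstack([B1,B2]))
```

```text
(no output)
```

View pics/A.png

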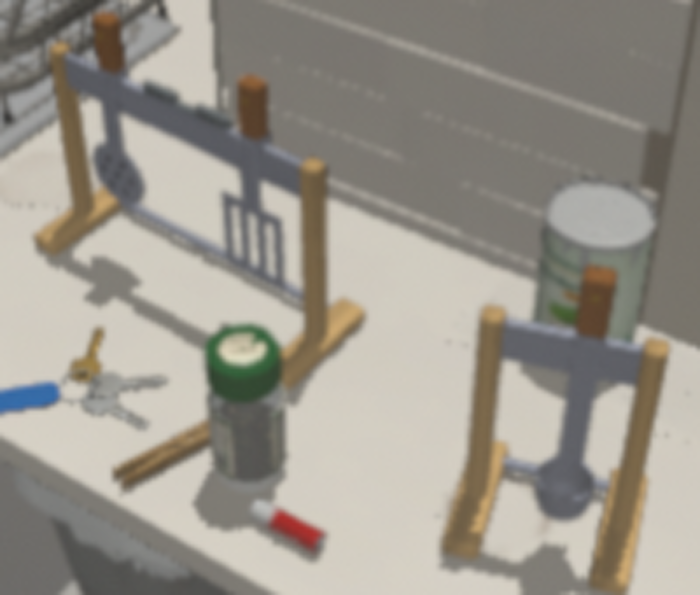

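View pics/B.png

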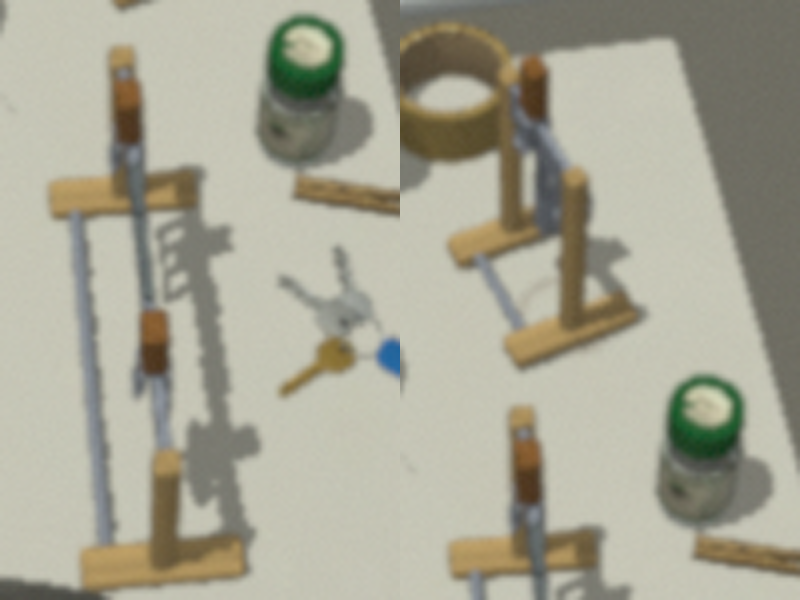

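The crops show, in A, the rail upright tops at (61,49) and (313,167), the stand tops at (492,315) and (656,349), and knob tops at skimmer (109,18), turner (254,82) and ladle (600,272). The grey saddle has two humps, with the notch between them at about (187,103). B shows the same upright and knob tops.

```bash
cat > h.py <<'E'
from cell import ctrl
import cv2,numpy as np
np.set_printoptions(precision=2,suppress=True)
def onz(name,uv,z,c=None):
    c=c or ctrl.calibration(name);R=np.array(c["R"]);t=np.array(c["t"])
    n=cv2.undistortPoints(np.array([[uv]],float),np.array(c["mtx"]),np.array(c["distortion"]))[0,0]
    C=-R.T@t;d=R.T@np.r_[n,1];return C+d*(z-C[2])/d[2]
def proj(name,X,c=None):
    c=c or ctrl.calibration(name)
    return cv2.projectPoints(np.atleast_2d(X).astype(float),cv2.Rodrigues(np.array(c["R"]))[0],np.array(c["t"]),np.array(c["mtx"]),np.array(c["distortion"]))[0][:,0]
E
python3 - <<'E'
from h import *
A=lambda u,v:((u+.5)/3.5-.5+160,(v+.5)/3.5-.5+138)
B1=lambda u,v:((u+.5)/4-.5+230,(v+.5)/4-.5+180)
B2=lambda u,v:((u-400+.5)/4-.5+230,(v+.5)/4-.5+90)
P={"railL":(164,A(61,49),B1(167,458)),"railR":(164,A(313,167),B1(122,54)),
"stL":(164,A(492,315),B2(576,177)),"stR":(164,A(656,349),B2(511,75)),
"skim":(206,A(109,18),B1(153,318)),"turn":(206,A(254,82),B1(127,88)),"ladle":(206,A(600,272),B2(534,65)),
"jar":(106,A(244,347),B1(306,45))}
for k,(z,a,b) in P.items(): print(k,onz("scene",a,z),onz("side",b,z))
for p in [(145,88),(178,98),(195,110),(230,120),(187,103)]: print(onz("scene",A(*p),168))
E
```

```text
railL [551.1  201.76 164.  ] [553.81 205.11 164.  ]
railR [534.63 -26.26 164.  ] [537.87 -23.31 164.  ]
stL [ 477.35 -184.64  164.  ] [ 479.8  -181.24  164.  ]
stR [ 502.25 -271.13  164.  ] [ 504.42 -267.8   164.  ]
skim [550.93 150.74 206.  ] [551.76 151.3  206.  ]
turn [541.54  22.55 206.  ] [543.01  24.06 206.  ]
ladle [ 496.35 -235.39  206.  ] [ 495.87 -234.59  206.  ]
jar [428.23 -48.39 106.  ] [426.51 -49.04 106.  ]
[540.98 115.18 168.  ]
[543.81  88.96 168.  ]
[538.97  70.72 168.  ]
[542.48  44.52 168.  ]
[542.48  80.24 168.  ]
```

```bash
cat >> h.py <<'E'
from scipy.spatial.transform import Rotation as Ro
def rot(yaw): return Ro.from_euler("xyz",[np.pi,0,yaw])
def plan(wps):
    """wps: (x,y,z,yaw,rows); prints per-row deltas (wz deg, dx,dy,dz m)"""
    p=np.array(wps[0][:3],float);y=wps[0][3]
    for w in wps[1:]:
        q=np.array(w[:3],float);n=w[4];dy=(w[3]-y)/n
        for i in range(n):
            d=rot(y).inv().apply((q-p)/n)/1000 # shift along axes at row start
            print(np.round(np.degrees(-dy),1),np.round(d,3)); y+=dy
        p=q
E
python3 - <<'E'
from h import *
plan([(277.9,587.6,207.7,2.7),(300,440,230,2.7,4),(350,290,340,2.5,4),(430,100,370,2.1,5),(480,-100,370,1.9,5),(495,-235,330,1.85,4)])
E
```

```text
-0.0 [-0.02 -0.03 -0.01]
-0.0 [-0.02 -0.03 -0.01]
-0.0 [-0.02 -0.03 -0.01]
-0.0 [-0.02 -0.03 -0.01]
2.9 [-0.03 -0.03 -0.03]
2.9 [-0.03 -0.03 -0.03]
2.9 [-0.03 -0.03 -0.03]
2.9 [-0.03 -0.02 -0.03]
4.6 [-0.04 -0.02 -0.01]
4.6 [-0.04 -0.02 -0.01]
4.6 [-0.04 -0.01 -0.01]
4.6 [-0.04 -0.01 -0.01]
4.6 [-0.04 -0.01 -0.01]
2.3 [-0.04 -0.01 -0.  ]
2.3 [-0.04 -0.01 -0.  ]
2.3 [-0.04 -0.01 -0.  ]
2.3 [-0.04 -0.01 -0.  ]
2.3 [-0.04 -0.01 -0.  ]
0.7 [-0.03 -0.01  0.01]
0.7 [-0.03 -0.01  0.01]
0.7 [-0.03 -0.01  0.01]
0.7 [-0.03 -0.01  0.01]
```

Emit:
carry_out(
  deltas=[0, 0, 0, -0.02, -0.03, -0.005, -1, 0, 0, 0, -0.02, -0.03, -0.005, -1, 0, 0, 0, -0.02, -0.03, -0.005, -1, 0, 0, 0, -0.02, -0.03, -0.005, -1, 3, 0, 0, 0, 0, 0, -1],
)

```text
clock: 0.72
eef_pos: [299.6, 440.4, 228.2]
tool_rot: [-3.085, 0.001, 2.695]
force: [-0.5, 0.8, 0.2]
width: 85.8
gripper_force: 0.0
```

The last row turned about the tool's x by mistake. I'll undo it and carry on.

Emit:
carry_out(
  deltas=[-3, 0, 0, 0, 0, -0.02, -1, 0, 0, 3, -0.03, -0.03, -0.03, -1, 0, 0, 3, -0.03, -0.03, -0.03, -1, 0, 0, 3, -0.03, -0.03, -0.03, -1, 0, 0, 3, -0.03, -0.025, -0.03, -1, 0, 0, 4.5, -0.04, -0.02, -0.01, -1, 0, 0, 4.5, -0.04, -0.015, -0.01, -1, 0, 0, 4.5, -0.04, -0.01, -0.01, -1, 0, 0, 4.5, -0.04, -0.01, -0.01, -1, 0, 0, 4.5, -0.04, -0.01, 0, -1],
)

```text
clock: 1.98
eef_pos: [439.3, 95.6, 408.2]
tool_rot: [3.14, 0.0, 2.095]
force: [0.2, 0.1, -0.0]
width: 85.1
gripper_force: 0.0
```

Run:
```python
from h import *
np.set_printoptions(precision=4,suppress=True)
s=ctrl.read_state();p=s["eef_pos"];r=s["tool_rot"];print(p,r,s["qpos"])
plan([(*p,r[2]),(480,-100,370,1.9,5),(495,-235,330,1.85,4)])
```

```text
[439.2515  95.559  408.1536] [3.1404 0.0002 2.0951] [-0.5847  0.1508  0.3672  1.7173 -0.0565  1.2826  0.319 ]
2.2 [-0.038 -0.013  0.008]
2.2 [-0.038 -0.011  0.008]
2.2 [-0.039 -0.01   0.008]
2.2 [-0.039 -0.008  0.008]
2.2 [-0.039 -0.006  0.008]
0.7 [-0.033 -0.007  0.01 ]
0.7 [-0.033 -0.007  0.01 ]
0.7 [-0.033 -0.007  0.01 ]
0.7 [-0.033 -0.006  0.01 ]
```

Run:
```python
from h import *
import pickle
c=ctrl.calibration("wrist"); im=ctrl.get_image("wrist"); cv2.imwrite("pics/w1.png",im[...,::-1]); pickle.dump(c,open("w1.pkl","wb"))
for X in [(551,203,164),(536,-25,164),(543,80,168),(491,-226,164)]: print(proj("wrist",X,c))
```

```text
[[366.7  130.39]]
[[272.76 253.71]]
[[314.08 201.56]]
[[191.02 330.21]]
```

View pics/w1.png

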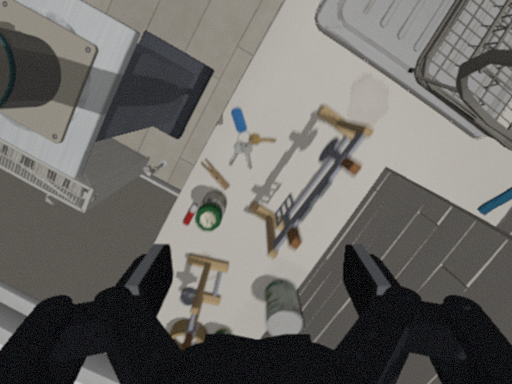

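Emit:
carry_out(
  deltas=[0, 0, 2.2, -0.038, -0.013, 0.008, -1, 0, 0, 2.2, -0.038, -0.011, 0.008, -1, 0, 0, 2.2, -0.039, -0.01, 0.008, -1, 0, 0, 2.2, -0.039, -0.008, 0.008, -1, 0, 0, 2.2, -0.039, -0.006, 0.008, -1, 0, 0, 0.7, -0.033, -0.007, 0.01, -1, 0, 0, 0.7, -0.033, -0.007, 0.01, -1, 0, 0, 0.7, -0.033, -0.007, 0.01, -1, 0, 0, 0.7, -0.033, -0.006, 0.01, -1, 0, 0, 0, 0, 0, 0, -1],
)

```text
clock: 3.28
eef_pos: [493.6, -234.5, 326.5]
tool_rot: [-3.139, 0.0, 1.852]
force: [-0.2, 0.5, -0.4]
width: 85.4
gripper_force: 0.0
```

Run:
```python
from h import *
import pickle
s=ctrl.read_state();print(s["eef_pos"],s["tool_rot"])
c=ctrl.calibration("wrist"); im=ctrl.get_image("wrist"); cv2.imwrite("pics/w2.png",im[...,::-1]); pickle.dump(c,open("w2.pkl","wb"))
for X in [(478.5,-183,164),(503,-269.5,164),(495,-235,206)]: print(proj("wrist",X,c))
```

```text
[ 493.56 -234.46  326.51] [-3.14  0.    1.85]
[[258.41 121.55]]
[[257.95 199.84]]
[[259.76 180.05]]
```

View pics/w2.png

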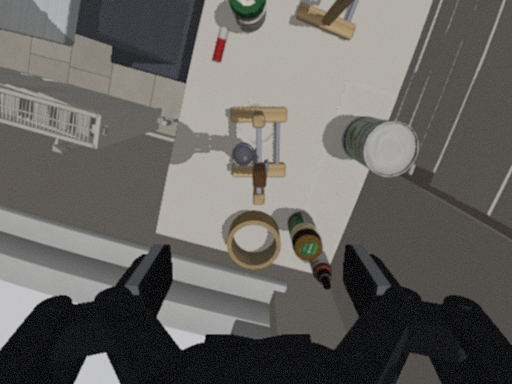

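The wrist picture shows stand tops at (258,122) and (258,200) and the ladle knob at (260,165-188). These match the predictions, so I'll descend and grip.

Emit:
carry_out(
  deltas=[0, 0, 0, -0.001, 0.001, 0.025, -1, 0, 0, 0, 0, 0, 0.025, -1, 0, 0, 0, 0, 0, 0.025, -1, 0, 0, 0, 0, 0, 0.025, -1, 0, 0, 0, 0, 0, 0.025, -1, 0, 0, 0, 0, 0, 0.02, -1, 0, 0, 0, 0, 0, 0.012, -1, 0, 0, 0, 0, 0, 0, -1, 0, 0, 0, 0, 0, 0, -1],
)

```text
clock: 4.45
eef_pos: [496.7, -232.8, 171.5]
tool_rot: [3.14, 0.001, 1.857]
force: [0.1, -0.1, 0.2]
width: 85.6
gripper_force: 0.0
```

Run:
```python
from h import *
ims=[cv2.cvtColor(ctrl.get_image(n),cv2.COLOR_RGB2BGR) for n in("scene","side","wrist")]
s=ctrl.read_state();print(s["eef_pos"],s["tool_rot"],s["force"])
f=lambda im,u,v,w:cv2.resize(im[v:v+w,u:u+w],(390,390),interpolation=cv2.INTER_CUBIC)
cv2.imwrite("pics/g1.png",np.hstack([f(ims[0],270,190,120),f(ims[1],220,80,110)]))
```

```text
[ 496.52 -232.93  171.41] [3.14 0.   1.86] [-0.07 -0.14 -0.67]
```

View pics/g1.png

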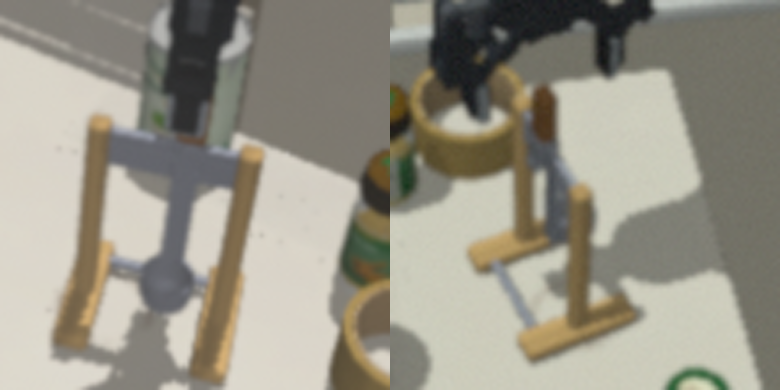

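The picture shows the knob between the open fingers. I'll correct 2 mm and close.

Emit:
carry_out(
  deltas=[0, 0, 0, -0.0016, -0.0015, 0.002, -1, 0, 0, 0, 0, 0, 0, 1, 0, 0, 0, 0, 0, 0, 1, 0, 0, 0, 0, 0, 0, 1, 0, 0, 0, 0, 0, 0, 1, 0, 0, 0, 0, 0, 0, 1, 0, 0, 0, 0, 0, 0, 1, 0, 0, 0, 0, 0, 0, 1],
)

```text
clock: 5.6
eef_pos: [495.2, -234.8, 168.9]
tool_rot: [3.141, 0.0, 1.857]
force: [-0.2, 0.7, 2.9]
width: 11.7
gripper_force: 61.6
```

Emit:
carry_out(
  deltas=[0, 0, 0, 0, 0, -0.005, 1, 0, 0, 0, 0, 0, -0.01, 1, 0, 0, 0, 0, 0, -0.015, 1, 0, 0, 0, 0, 0, -0.015, 1, 0, 0, 0, 0, 0, -0.005, 1, 0, 0, 0, 0, -0.02, -0.01, 1, 0, 0, 0, 0, -0.03, -0.02, 1, 0, 0, 0, 0, -0.03, -0.03, 1, 0, 0, 0, 0, 0, -0.03, 1, 0, 0, 0, 0, 0, -0.02, 1, 0, 0, 0, 0, 0, 0, 1],
)

```text
clock: 6.98
eef_pos: [417.8, -258.2, 330.0]
tool_rot: [3.139, 0.002, 1.856]
force: [-0.5, 0.2, -2.0]
width: 12.4
gripper_force: 61.0
```

Run:
```python
from h import *
np.set_printoptions(precision=4,suppress=True)
ims=[cv2.cvtColor(ctrl.get_image(n),cv2.COLOR_RGB2BGR) for n in("scene","side")]
s=ctrl.read_state();p=s["eef_pos"];r=s["tool_rot"];print(p,r,s["force"],s["torque"],s["width"],s["gripper_force"])
cv2.imwrite("pics/l0.png",ims[0]);cv2.imwrite("pics/l1.png",ims[1])
# rail frame
M=np.array([544.3,89.3]);th=-0.071
ex=np.array([np.cos(th),np.sin(th)]);ey=np.array([-np.sin(th),np.cos(th)])
t=M-9*ey-2*ex; print("target",t, ex,ey)
plan([(*p,r[2]),(*(t-60*ex),308,np.pi/2+th,7),(*t,308,np.pi/2+th,2)])
for n,im in zip(("scene","side"),(0,1)): print(proj(n,(*(p[:2]),p[2]+40)))
```

```text
[ 417.2001 -257.1104  328.0679] [-3.1409 -0.0011  1.8563] [-0.2846  1.9796 -1.2395] [-0.0208 -0.0514  0.0215] 12.198510299997402 61.03792905807495
target [541.6666  80.4646] [ 0.9975 -0.0709] [0.0709 0.9975]
2.9 [0.044 0.023 0.003]
2.9 [0.045 0.02  0.003]
2.9 [0.046 0.018 0.003]
2.9 [0.047 0.016 0.003]
2.9 [0.048 0.013 0.003]
2.9 [0.049 0.011 0.003]
2.9 [0.049 0.008 0.003]
0.0 [-0.    0.03  0.  ]
0.0 [-0.    0.03  0.  ]
[[334.5172 165.8808]]
[[298.2197  41.0809]]
```

Emit:
carry_out(
  deltas=[0, 0, 3, 0.044, 0.023, 0.003, 1, 0, 0, 3, 0.045, 0.02, 0.003, 1, 0, 0, 3, 0.046, 0.018, 0.003, 1, 0, 0, 3, 0.047, 0.016, 0.003, 1, 0, 0, 3, 0.048, 0.013, 0.003, 1, 0, 0, 3, 0.049, 0.011, 0.003, 1, 0, 0, 2.5, 0.049, 0.008, 0.003, 1, 0, 0, 0, 0, 0, 0, 1, 0, 0, 0, 0, 0, 0, 1, 0, 0, 0, 0, 0, 0, 1],
)

```text
clock: 8.32
eef_pos: [484.3, 82.2, 307.4]
tool_rot: [-3.141, 0.001, 1.497]
force: [-0.2, 0.6, -2.1]
width: 12.4
gripper_force: 61.0
```

Run:
```python
from h import *
import pickle
s=ctrl.read_state();print(s["eef_pos"],s["tool_rot"],s["force"])
ims={n:(ctrl.calibration(n),cv2.cvtColor(ctrl.get_image(n),cv2.COLOR_RGB2BGR)) for n in("scene","side","wrist")}
pickle.dump(ims,open("v3.pkl","wb"))
for n in ims: print(n,proj(n,[(551,203,164),(536,-25,164),(543,80,168)],ims[n][0]))
f=lambda im,u,v,w:cv2.resize(im[v:v+w,u:u+w],(390,390),interpolation=cv2.INTER_CUBIC)
u,v=proj("wrist",(543,80,168),ims["wrist"][0])[0].astype(int)
u=min(max(u,65),447);v=min(max(v,65),319)
cv2.imwrite("pics/v3.png",np.hstack([f(ims["scene"][1],165,120,110),f(ims["wrist"][1],u-65,v-65,130)]));print(u-65,v-65)
```

```text
[484.3   82.19 307.39] [-3.14  0.    1.5 ] [-0.19  0.6  -2.15]
scene [[176.67 151.52]
 [248.95 184.85]
 [213.29 167.  ]]
side [[272.64 292.86]
 [260.86 192.35]
 [265.91 234.72]]
wrist [[317.43  48.33]
 [308.23 258.17]
 [313.3  172.55]]
248 107
```

View pics/v3.png

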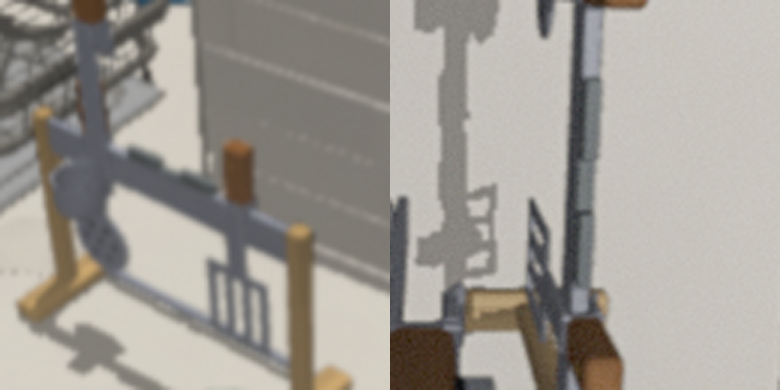

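The wrist crop shows the saddle humps at rows 77-162 and 212-287, with the notch at about 162-212 (column 590). I'll measure these more precisely from intensity profiles.

Run:
```python
from h import *
import pickle
ims=pickle.load(open("v3.pkl","rb"));c,im=ims["wrist"]
g=im.astype(int)
print("profile along col 314-316 avg");
for v in range(128,206,1): print(v,g[v,313:317].mean(0).astype(int),end=";")
print()
for v in (112,118,122,126,140,150,190): print(v,[int(x) for x in g[v,304:324].mean(1)])
cr=lambda u,v:((u-390+.5)/3-.5+248,(v+.5)/3-.5+107)
for p in [(593,77,168),(590,162,168),(585,212,168),(584,287,168),(588,187,168),(594,40,160)]: print(p,onz("wrist",cr(*p[:2]),p[2],c))
```

```text
profile along col 314-316 avg
128 [168 159 158];129 [169 159 158];130 [169 161 159];131 [165 157 155];132 [138 131 129];133 [105 102  99];134 [107 106 100];135 [112 111 106];136 [115 113 109];137 [114 112 110];138 [115 114 110];139 [115 114 110];140 [119 117 114];141 [115 114 108];142 [118 117 113];143 [118 117 112];144 [117 115 111];145 [116 116 111];146 [119 117 113];147 [118 116 112];148 [119 118 113];149 [118 118 112];150 [119 116 112];151 [118 116 112];152 [120 118 114];153 [118 116 112];154 [117 117 113];155 [121 119 115];156 [119 118 114];157 [118 117 113];158 [119 117 113];159 [118 116 113];160 [115 116 112];161 [128 127 125];162 [129 129 126];163 [129 128 125];164 [128 127 124];165 [133 132 132];166 [132 133 131];167 [132 132 130];168 [137 137 134];169 [133 135 133];170 [135 136 134];171 [135 136 134];172 [135 135 133];173 [135 136 133];174 [140 141 139];175 [137 139 137];176 [134 135 134];177 [115 116 116];178 [115 116 115];179 [130 130 128];180 [133 133 129];181 [134 134 132];182 [130 130 128];183 [133 134 132];184 [131 131 129];185 [130 132 130];186 [133 133 131];187 [132
[... 572 characters left out ...]
 60, 72, 113, 152, 167, 167, 163, 150, 159, 182, 194, 195, 194, 194]
126 [191, 195, 195, 179, 132, 78, 62, 74, 120, 156, 164, 167, 163, 153, 163, 188, 198, 195, 196, 197]
140 [194, 196, 193, 172, 98, 60, 65, 62, 62, 99, 121, 123, 123, 129, 154, 186, 194, 195, 193, 196]
150 [195, 194, 180, 137, 81, 63, 61, 60, 75, 105, 120, 117, 120, 134, 171, 192, 195, 194, 196, 195]
190 [187, 157, 95, 58, 52, 60, 74, 99, 113, 114, 116, 138, 172, 191, 193, 193, 190, 191, 191, 193]
(593, 77, 168) [546.02 122.25 168.  ]
(590, 162, 168) [544.35  92.78 168.  ]
(585, 212, 168) [542.21  74.79 168.  ]
(584, 287, 168) [541.3   46.47 168.  ]
(588, 187, 168) [543.46  83.85 168.  ]
(594, 40, 160) [548.13 134.02 160.  ]
```

Run:
```python
from h import *
import pickle
c,im=pickle.load(open("v3.pkl","rb"))["wrist"]
for p in [(315.4,118,160),(314.9,150,168),(315.3,140,168),(313,190,168)]: print(p,onz("wrist",p[:2],p[2],c))
w=[onz("wrist",p[:2],164,pickle.load(open("w1.pkl","rb"))) for p in [(0,0)]]
sc,sm=pickle.load(open("v3.pkl","rb"))["scene"]
# ladle knob seen by scene now: predicted position of knob top with ladle at TCP
X=np.array([484.3,82.2,307.4]); 
for n in("scene","side"): print(n,proj(n,[X+[0,0,37],X+[-25*.997,25*.07,-8.9-118+14]]))
im=sm; print([ [int(a) for a in im[v,170:215].mean(1)] for v in (172,)])
```

```text
(315.4, 118, 160) [547.9  136.08 160.  ]
(314.9, 150, 168) [545.18 104.04 168.  ]
(315.3, 140, 168) [545.81 114.41 168.  ]
(313, 190, 168) [542.29  60.59 168.  ]
scene [[187.46 106.15]
 [186.66 174.62]]
side [[300.6  182.69]
 [307.82 224.06]]
[[157, 151, 144, 135, 130, 143, 152, 116, 96, 101, 103, 94, 89, 91, 95, 96, 98, 100, 98, 95, 95, 96, 92, 88, 85, 91, 113, 146, 158, 142, 124, 109, 102, 99, 95, 95, 95, 94, 94, 94, 95, 95, 93, 93, 93]]
```

Emit:
carry_out(
  deltas=[0, 0, 0, 0.005, 0.02, 0, 1, 0, 0, 0, 0.005, 0.02, 0, 1, 0, 0, 0, 0.005, 0.018, 0, 1, 0, 0, 0, 0, 0, 0.02, 1, 0, 0, 0, 0, 0, 0.02, 1, 0, 0, 0, 0, 0, 0.02, 1, 0, 0, 0, 0, 0, 0.02, 1, 0, 0, 0, 0, 0, 0.014, 1, 0, 0, 0, 0, 0, 0, 1, 0, 0, 0, 0, 0, 0, 1, 0, 0, 0, 0, 0, 0, 1],
)

```text
clock: 9.85
eef_pos: [544.2, 94.6, 214.5]
tool_rot: [3.14, -0.001, 1.499]
force: [0.2, 0.3, -0.7]
width: 11.6
gripper_force: 61.2
```

Run:
```python
from h import *
import pickle
ims={n:(ctrl.calibration(n),cv2.cvtColor(ctrl.get_image(n),cv2.COLOR_RGB2BGR)) for n in("scene","side","wrist")}
s=ctrl.read_state();print(s["eef_pos"],s["tool_rot"],s["force"],s["torque"])
pickle.dump(ims,open("v4.pkl","wb"))
f=lambda im,u,v,w:cv2.resize(im[v:v+w,u:u+w],(390,390),interpolation=cv2.INTER_CUBIC)
cv2.imwrite("pics/v4.png",np.hstack([f(ims["scene"][1],165,110,110),f(ims["side"][1],215,190,100)]))
```

```text
[543.93  94.69 214.15] [ 3.14 -0.    1.5 ] [-0.24 -0.44 -1.46] [-0.01  0.    0.  ]
```

View pics/v4.png

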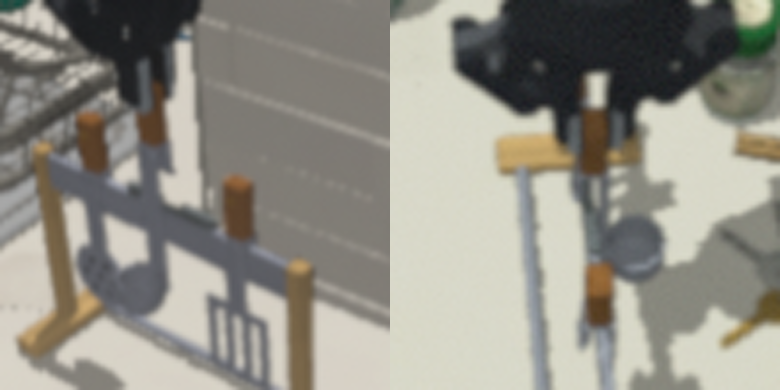

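The hook is above the bar with its legs straddling it in line, and the cup is clear of both neighbours. I'll lower gently.

Emit:
carry_out(
  deltas=[0, 0, 0, 0, 0, 0.006, 1, 0, 0, 0, 0, 0, 0.006, 1, 0, 0, 0, 0, 0, 0.006, 1, 0, 0, 0, 0, 0, 0.006, 1, 0, 0, 0, 0, 0, 0.004, 1, 0, 0, 0, 0, 0, 0.002, 1, 0, 0, 0, 0, 0, 0, 1],
)

```text
clock: 10.88
eef_pos: [543.7, 94.6, 183.6]
tool_rot: [3.142, 0.0, 1.499]
force: [0.8, -0.3, -1.5]
width: 12.1
gripper_force: 61.1
```

Emit:
carry_out(
  deltas=[0, 0, 0, 0, 0, 0.002, 1, 0, 0, 0, 0, 0, 0.002, 1, 0, 0, 0, 0, 0, 0.001, 1, 0, 0, 0, 0, 0, 0, 1],
)

```text
clock: 11.38
eef_pos: [543.8, 94.6, 178.6]
tool_rot: [3.141, 0.0, 1.499]
force: [1.1, 0.1, -1.4]
width: 11.8
gripper_force: 61.1
```

Emit:
carry_out(
  deltas=[0, 0, 0, 0, 0, 0.001, 1, 0, 0, 0, 0, 0, 0, 1],
)

```text
clock: 11.62
eef_pos: [543.7, 94.6, 177.7]
tool_rot: [3.141, -0.0, 1.499]
force: [1.3, -0.3, -2.1]
width: 12.3
gripper_force: 61.2
```

Emit:
carry_out(
  deltas=[0, 0, 0, 0, 0.0005, 0.001, 1, 0, 0, 0, 0, 0, 0, 1],
)

```text
clock: 11.88
eef_pos: [543.9, 94.6, 176.8]
tool_rot: [-3.141, -0.0, 1.499]
force: [1.0, -0.5, 2.3]
width: 12.2
gripper_force: 61.6
```

Emit:
carry_out(
  deltas=[0, 0, 0, 0, 0, 0.0005, 1, 0, 0, 0, 0, 0, 0, 1],
)

```text
clock: 12.12
eef_pos: [544.0, 94.6, 176.7]
tool_rot: [-3.141, -0.0, 1.499]
force: [-1.0, -0.4, 5.4]
width: 12.1
gripper_force: 62.1
```

Emit:
carry_out(
  deltas=[0, 0, 0, -0.001, 0, -0.0003, 1, 0, 0, 0, -0.001, 0, 0, 1, 0, 0, 0, -0.001, 0, 0, 1, 0, 0, 0, -0.001, 0, 0, 1, 0, 0, 0, 0, 0, 0, 1],
)

```text
clock: 12.75
eef_pos: [544.3, 90.7, 176.6]
tool_rot: [3.141, -0.0, 1.499]
force: [0.2, 2.0, 5.4]
width: 12.4
gripper_force: 62.0
```

Emit:
carry_out(
  deltas=[0, 0, 0, -0.001, 0, 0, 1, 0, 0, 0, -0.001, 0, 0, 1, 0, 0, 0, 0, 0, 0, 1],
)

```text
clock: 13.12
eef_pos: [543.9, 88.5, 176.5]
tool_rot: [3.141, -0.0, 1.499]
force: [0.1, 3.1, 5.3]
width: 12.0
gripper_force: 62.0
```

Emit:
carry_out(
  deltas=[0, 0, 0, -0.001, 0, 0, 1, 0, 0, 0, 0, 0, 0, 1],
)

```text
clock: 13.38
eef_pos: [543.6, 87.4, 176.5]
tool_rot: [3.142, 0.0, 1.499]
force: [0.5, 3.0, 4.4]
width: 12.1
gripper_force: 61.9
```

Emit:
carry_out(
  deltas=[0, 0, 0, -0.001, 0, 0, 1, 0, 0, 0, 0, 0, 0, 1],
)

```text
clock: 13.62
eef_pos: [543.3, 86.1, 176.3]
tool_rot: [-3.141, 0.001, 1.499]
force: [0.7, 2.1, 2.0]
width: 12.1
gripper_force: 61.7
```

Emit:
carry_out(
  deltas=[0, 0, 0, -0.001, 0, 0, 1, 0, 0, 0, 0, 0, 0, 1],
)

```text
clock: 13.88
eef_pos: [543.1, 84.4, 175.9]
tool_rot: [-3.141, 0.002, 1.498]
force: [1.3, -0.4, -2.8]
width: 11.8
gripper_force: 61.1
```

Emit:
carry_out(
  deltas=[0, 0, 0, -0.0007, 0, 0, 1, 0, 0, 0, 0, 0, 0, 1],
)

```text
clock: 14.12
eef_pos: [543.1, 84.3, 176.2]
tool_rot: [-3.141, 0.001, 1.499]
force: [1.9, 0.9, -1.7]
width: 12.3
gripper_force: 61.1
```

The upward force vanished at y of about 84.4, so the hook is over the notch. I'll lower it.

Emit:
carry_out(
  deltas=[0, 0, 0, 0, 0.0006, 0.001, 1, 0, 0, 0, 0, 0, 0.001, 1, 0, 0, 0, 0, 0, 0, 1],
)

```text
clock: 14.5
eef_pos: [543.7, 84.9, 174.3]
tool_rot: [-3.141, 0.0, 1.499]
force: [-1.5, -0.9, -1.5]
width: 11.9
gripper_force: 61.2
```

Emit:
carry_out(
  deltas=[0, 0, 0, 0, 0, 0.001, 1, 0, 0, 0, 0, 0, 0.001, 1, 0, 0, 0, 0, 0, 0, 1],
)

```text
clock: 14.88
eef_pos: [544.0, 84.6, 172.4]
tool_rot: [-3.141, 0.0, 1.499]
force: [0.7, -0.9, -1.3]
width: 11.9
gripper_force: 61.1
```

Emit:
carry_out(
  deltas=[0, 0, 0, 0, 0, 0.001, 1, 0, 0, 0, 0, 0, 0.0005, 1, 0, 0, 0, 0, 0, 0, 1],
)

```text
clock: 15.25
eef_pos: [544.1, 84.7, 170.9]
tool_rot: [3.142, 0.0, 1.499]
force: [0.9, -0.3, -1.4]
width: 12.5
gripper_force: 61.2
```

Emit:
carry_out(
  deltas=[0, 0, 0, 0, 0, 0.0005, 1, 0, 0, 0, 0, 0, 0, 1, 0, 0, 0, 0, 0, 0, 1],
)

```text
clock: 15.62
eef_pos: [544.2, 84.7, 170.8]
tool_rot: [3.141, -0.0, 1.499]
force: [-2.0, -1.1, 4.3]
width: 12.1
gripper_force: 61.9
```

Emit:
carry_out(
  deltas=[0, 0, 0, 0, -0.0002, 0.0004, 1, 0, 0, 0, 0, 0, 0, 1, 0, 0, 0, 0, 0, 0, 1],
)

```text
clock: 16.0
eef_pos: [544.2, 84.7, 170.8]
tool_rot: [3.141, -0.0, 1.499]
force: [-2.0, -1.7, 6.7]
width: 11.7
gripper_force: 62.3
```

Emit:
carry_out(
  deltas=[0, 0, 0, 0, 0, 0.0004, 1, 0, 0, 0, 0, 0, 0, 1, 0, 0, 0, 0, 0, 0, 1, 0, 0, 0, 0, 0, 0, 1, 0, 0, 0, 0, 0, 0, 1],
)

```text
clock: 16.62
eef_pos: [544.2, 84.7, 170.7]
tool_rot: [3.141, -0.0, 1.499]
force: [-2.3, -1.9, 9.3]
width: 12.3
gripper_force: 62.7
```

Now about 9-10 N. I'll add a little and hold it steady for over a second.

Emit:
carry_out(
  deltas=[0, 0, 0, 0, 0, 0.0002, 1, 0, 0, 0, 0, 0, 0, 1, 0, 0, 0, 0, 0, 0, 1, 0, 0, 0, 0, 0, 0, 1, 0, 0, 0, 0, 0, 0, 1, 0, 0, 0, 0, 0, 0, 1, 0, 0, 0, 0, 0, 0, 1, 0, 0, 0, 0, 0, 0, 1, 0, 0, 0, 0, 0, 0, 1, 0, 0, 0, 0, 0, 0, 1],
)

```text
clock: 17.88
eef_pos: [544.2, 84.7, 170.7]
tool_rot: [3.141, -0.001, 1.499]
force: [-4.0, -2.1, 11.1]
width: 12.2
gripper_force: 62.8
```

Emit:
carry_out(
  deltas=[0, 0, 0, 0, -0.0003, -0.0008, 1, 0, 0, 0, 0, 0, -0.0004, 1, 0, 0, 0, 0, 0, 0, 1],
)

```text
clock: 18.25
eef_pos: [544.1, 84.7, 170.8]
tool_rot: [3.141, 0.0, 1.499]
force: [0.8, -1.1, 2.1]
width: 12.0
gripper_force: 61.8
```

Emit:
carry_out(
  deltas=[0, 0, 0, 0, 0, 0, 0.4, 0, 0, 0, 0, 0, 0, 0, 0, 0, 0, 0, 0, 0, -0.4, 0, 0, 0, 0, 0, 0, -0.4, 0, 0, 0, 0, 0, 0, -0.4, 0, 0, 0, 0, 0, 0, -0.4],
)

```text
clock: 19.0
eef_pos: [543.6, 84.9, 170.7]
tool_rot: [3.142, -0.0, 1.499]
force: [-0.2, 0.1, 0.9]
width: 59.7
gripper_force: 0.0
```

Released. I'll retreat straight up and then look.

Emit:
carry_out(
  deltas=[0, 0, 0, 0, 0, -0.01, -0.4, 0, 0, 0, 0, 0, -0.02, -0.4, 0, 0, 0, 0, 0, -0.03, -0.4, 0, 0, 0, 0, 0, -0.03, -0.4, 0, 0, 0, 0, 0, -0.04, -0.4, 0, 0, 0, 0, 0, -0.04, -0.4, 0, 0, 0, 0, -0.05, -0.03, -0.4, 0, 0, 0, 0, -0.05, 0, -0.4, 0, 0, 0, 0, 0, 0, -0.4, 0, 0, 0, 0, 0, 0, -0.4],
)

```text
clock: 20.25
eef_pos: [444.5, 92.2, 371.4]
tool_rot: [3.14, -0.001, 1.499]
force: [0.9, -0.8, 0.1]
width: 59.9
gripper_force: 0.0
```

Run:
```python
from h import *
ims={n:cv2.cvtColor(ctrl.get_image(n),cv2.COLOR_RGB2BGR) for n in("scene","side","wrist")}
s=ctrl.read_state();print(s["clock"],s["eef_pos"],s["force"])
f=lambda im,u,v,w:cv2.resize(im[v:v+w,u:u+w],(390,390),interpolation=cv2.INTER_CUBIC)
u,v=proj("wrist",(543,84,168))[0].astype(int);u=min(max(u,80),430);v=min(max(v,80),304)
cv2.imwrite("pics/v5.png",np.hstack([f(ims["scene"],165,125,110),f(ims["wrist"],u-80,v-80,160)]))
```

```text
20.4 [444.85  91.85 370.64] [-0.03 -0.34 -0.11]
```

View pics/v5.png

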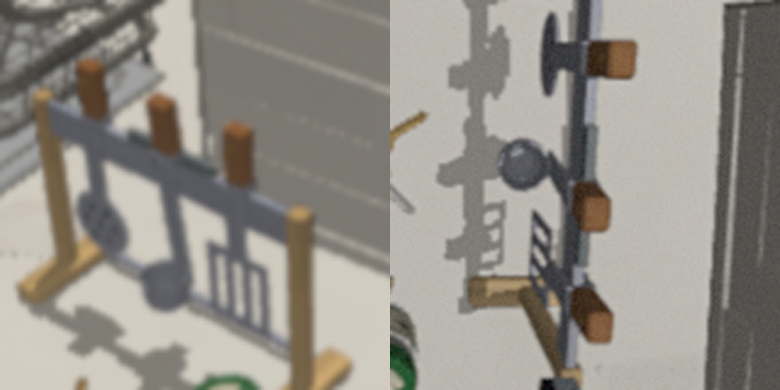

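The ladle hangs straight in the notch between the skimmer and the turner, and both of those are unmoved (knobs at (91,88) and (238,155) in the crop).

```bash
python3 -c "
from cell import ctrl
print(ctrl.finish_job())"
```

```text
the job is handed in; nothing more can be done
None
```

The ladle hangs in the saddle's notch, pressed home at about 11 N and released; the final pictures show the turner and skimmer in place, the jar and tin were not touched, and the job was handed in at about 20 s.

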